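Unlock the waffle-iron tray and hold it out at the mark

ROBOT

A 7-joint arm with a two-finger parallel gripper is mounted at the origin on the work surface. World frame = base frame: x ahead of the robot, y to its left, z up, the work surface at z = 0. Lengths are in m, angles in rad, forces in N, time in s.
With the tool pointing down it reaches from about 0.4 to 0.85 m from the base axis. Payload 10.4 kg.
Tool frame: the origin (TCP) lies on the mounting face of the last link; the fingertips stand r.tips_ahead ahead of it and the grasp point (between the pads) lies 164 mm ahead of it (r.tips_ahead is the distance from the TCP to the fingertips, in m); z points along the fingers, y is the line along which they close (so a half turn about z gives the same grasp; the last joint's range is limited). The gripper opens to 87 mm and grips with 3 to 60 N. Pads are 19 mm wide; open, the fingers measure 117 mm over their backs; the gripper's body (75 mm by 190 mm) begins 51 mm behind the grasp point.
Start: joints at [1.309, 0.332, -0.065, 1.46, 0.022, 1.35, -0.088], TCP at [0.148, -0.607, 0.405] pointing down, gripper open.
Joint ranges: [-2.6, 2.6], [-0.5, 2.12], [-1.47, 1.34], [0.16, 2.42], [-1.27, 4.41], [0.06, 2.06], [-2.6, 2.6]. Speed limits (rad/s): [2.22, 2.22, 2.79, 2.79, 3.14, 3.14, 3.14].

INTERFACE

Orientations are given as a unit quaternion [x, y, z, w].
In Python, from bench import telemetry, imaging, job, r gives the robot as it stands.
- The arm moves only by the tool move_arm, never from a script. Its argument "steps" is a list of rows, each an object of numbers: "dx", "dy", "dz": the shift along the tool's x, y, z in cm; "spin": the turn about the tool's z in rad. In form: [{"dx": .., "dy": .., "dz": .., "spin": ..}, ...]. A call has 1 to 12 rows; each row shifts and turns the commanded pose from where the row before left it, along the tool's axes as they then stand; what a row does not reach is not made up. A row lasts 1/10 s, in which the tool goes at most 50 mm and 8.59 degrees, less where a joint would pass 70% of its speed; a pose out of reach is approached as far as the arm can. A call with a gripper value outside its range is refused whole. "claw" is the finger opening in cm, from 0 to 8.7, set as the call begins (left out, the last holds). The fingers move at their own pace and stop on an object; "squeeze" is the grip in N (left out, the last holds). Time passes only in rows, so rows that do not move let the fingers close. It gives the time, the measured TCP pose, the force, the opening and the grip force at its end, in the units of the state.
- telemetry.read_state(): the state, without advancing time (a new reading comes with each control period).
- imaging.camera(name): name is "scene" or "top" or "wrist"; returns a dict with "img" (384x512x3 uint8, red, green, blue), "camera_matrix" (3x3 intrinsics, pixels), "R" (3x3) and "t" (3): a world point X has camera coordinates R X + t. Camera axes: x right, y down, z forward; pixel columns grow to the right and rows downward; lengths in m; the calibration is good to about 2 mm. A picture is of the moment at which its call begins. There is no depth.
- job.close_job(): hands the job in; it is judged then, once.
The state is a dict: "time": time; "joint_positions": joint angles; "joint_vel": joint speeds; "joint_torque": joint torques, N m; "ee_pos": TCP position; "eef_rot": TCP orientation; "ft_force": force on the tool from outside, world axes, zero at the start; "torque": the same for the moment, N m; "width": finger opening in m; "grip_force": force on a finger pad.
Only numpy, scipy, OpenCV 4.12 (cv2) and the standard library are available. Lean on these libraries where they do the work, as an engineer would, in place of code of your own. Each camera call takes 0.05 s, during which the arm holds its last target. There are 200 camera calls.

TASK

Take the key from its wooden stand, push it fully home in the lock on top of the tray's front rail, turn it clockwise to its stop to unlock the tray, and leave it in the lock. Then take the tray's bar handle and draw the tray out against its closing spring until its front face stands over the dark strip let into the shelf, so that the waffle iron's lid can be raised clear of the tambour; the job ends with you still gripping the handle and holding the tray there. The waffle iron and the spatula stay on the tray, and the bowl, jar, spoon rest and tambour door are left as they are.

Things in the scene. Friction and masses are not known exactly. Their poses are not given: they have to be found in the camera images.
- unit: the fixed pale-oak roll-top unit on the shelf: 462 mm deep (its x; the front 102 mm are low toes, 60 mm high, beside the tray's rail), 344 mm wide (y), 280 mm high, cheeks rounded in an arc of 220 mm radius. Origin at shelf level, 200 mm before its back, mid-width. The tray slides out along its -x; it stands to the robot's right, front facing about +y (yaw about -1.57)
- tambour_edge (a point): middle of the bottom rail of the slatted wooden tambour door, which hangs partly raised over the waffle iron, about 200 to 235 mm above the shelf; it stays where friction holds it
- tray (a joint): how far the oak pull-out tray is drawn out (m): 0 = shut, 0.22 = end stop. It will not open more than about 2 mm until the lock is turned. Self-closing runners pull it shut with about 5 N when shut, rising by 35 N per m (about 10 N when 0.14 m out), damped
- tray_front (a point): middle of the lower edge of the tray rail's flat front face, 8 mm above the shelf; its -x is the pulling direction, its z is up. The rail behind this face is 42 mm thick, 300 mm wide (y), with its top 62 mm above the shelf. The tray's mark distance is read from this face
- handle: the stainless bar handle on the tray's front face: a round bar 12 mm in diameter, 130 mm long along y, on two legs at its ends; the bar's centre line is 45 mm in front of the face and 42 mm above the shelf, so a finger goes behind it from above (39 mm free gap). Its origin is not on the bar but 307 mm behind it (+x) at shelf level: grip at handle_mid. Its -x is the pulling direction
- handle_mid (a point): middle of the handle's bar, on its centre line, 42 mm above the shelf; its y runs along the bar
- lock_plug (a joint): turn of the round steel lock plug (rad): 0 = locked, growing clockwise seen from above, 1.2 = stop, unlocked. Starts between 0 and 0.12. Light friction (0.05 N m), stays where it is left; its bolt draws sideways out of the unit's cheek as it turns and frees the tray from about 0.8 rad on
- lock_mouth (a point): centre of the key slot's mouth in the flat top of the plug (27 mm diameter), 64 mm above the shelf, set in the top of the tray's rail 105 mm from its middle, on the -y side. Its x runs along the slot and turns with the plug, z up. The slot is 16.4 by 7.4 mm and 26 mm deep
- key: the key, 67 mm long, upright in the stand: steel blade 14 (x) by 5 (y) mm, 22 mm long, its last 5 mm tapered to 9 by 2 mm; above it a round collar, 22 mm wide and 5 mm thick, that rests on the stand or the lock; then a flat black bow 34 wide (x), 10 thick (y), 40 mm high. Origin at the blade's tip, z up to the bow. Fits the lock either way round, with about 0.17 rad of play. 50 g
- key_tip (a point): the lower end of the key's blade, the same point as the key's origin
- key_bow (a point): point to grip the key: in its bow, 49 mm above the blade's tip and 22 mm above the collar
- stand: fixed brown wooden block 75 by 75 mm, 34 mm high, with a 26 mm deep slot along its x in which the key stands, collar on the block, so the key's tip is 12 mm above the shelf. Origin: centre of its underside
- mark: dark walnut strip let into the pale oak shelf in front of the tray, 12 mm wide (its x) and 400 mm long (its y), flush; parallel to the tray's front. Origin on its centre line, middle of its length; its x is that of the unit. The front face belongs over it
- tambour (a joint): turn of the tambour door about the centre of its arc (rad), growing as it is raised; starts between -0.12 and 0.12
- iron: the waffle iron standing on the tray: closed, black, 190 mm deep, 200 mm wide, 100 mm high, with two bar handles at its front; origin at the middle of its underside, 24 mm above the shelf. About 1.7 kg. Only rests on the tray by its rubber feet
- bowl: bystander: stainless bowl, 170 mm across, 70 mm high, origin at the centre of its underside
- jar: bystander: lidded glass jar, 84 mm across, 130 mm high, origin at the centre of its underside
- spoon_rest: bystander: white ceramic spoon rest, a dish 110 mm across and 20 mm high with a short flat tail, origin at the centre of its underside
- spatula: bamboo spatula, 250 mm long along its x, lying across the tray between the rail and the waffle iron and riding along with it; origin on its underside
Not all that is in view belongs to the job. What is shaped like the key but pink, turquoise or yellow is not meant.

How it is judged:
By the outcome, as a careful person would: the job done as asked, in the order asked, and still so for the second after the job is handed in, while the arm keeps its last pose, push and grip.
It also fails if it takes over 61 s, if anything falls off the work surface, if the arm or the gripper's body presses on something with over 40 N, if the wrist force passes 120 N, or if a joint passes its speed limit or range.

## Working session

There is one attempt and no reset: what is moved stays moved. The work goes in short steps, Python scripts to look and compute and a tool call to move; the robot and the scene stay as the last step left them, time stands still between calls to the robot, and variables do not carry over. Pictures are saved under pics/ and viewed, at most 10 in all, crops included, and the job is handed in when it is done.

Besides the shell and the picture viewer there is one more tool, called after "Emit:" by a JSON object that holds its "name" and its "arguments". move_arm: Moves the arm, as the interface text tells. Its arguments: {"type":"object","properties":{"steps":{"type":"array","items":{"type":"object","properties":{"dx":{"type":"number"},"dy":{"type":"number"},"dz":{"type":"number"},"spin":{"type":"number"}}}},"claw":{"type":"number"},"squeeze":{"type":"number"}},"required":["steps"]}

```bash
mkdir -p pics; cat > h.py <<'E'
import numpy as np, cv2
from bench import telemetry, imaging, job, r
def shot(n,f,crop=None,s=1):
    c=imaging.camera(n); np.savez('pics/'+f+'.npz',K=c['camera_matrix'],R=c['R'],t=c['t'],img=c['img'])
    im=c['img'][:,:,::-1]
    cv2.imwrite('pics/'+f+'_raw.png',im)
    if crop: x0,y0,x1,y1=crop; im=im[y0:y1,x0:x1]
    im=cv2.resize(im,None,fx=s,fy=s,interpolation=cv2.INTER_CUBIC); cv2.imwrite('pics/'+f+'.png',im)
    return c
def load(f): return np.load('pics/'+f+'.npz')
def px2w(c,u,v,z):
    K=c['K'] if 'K' in c else c['camera_matrix']
    d=c['R'].T@np.linalg.solve(K,[u,v,1]); o=-c['R'].T@c['t']
    return o+d*(z-o[2])/d[2]
def w2px(c,X):
    K=c['K'] if 'K' in c else c['camera_matrix']
    p=K@(c['R']@np.array(X)+c['t']); return p[:2]/p[2]
E
python3 - <<'E'
from h import *
a=shot('scene','s0'); b=shot('top','t0')
im=np.hstack([cv2.imread('pics/s0_raw.png'),cv2.imread('pics/t0_raw.png')])
im=np.vstack([cv2.imread('pics/s0_raw.png')[:, :],cv2.imread('pics/t0_raw.png')])
cv2.imwrite('pics/top1.png',cv2.resize(cv2.imread('pics/t0_raw.png'),(800,600)))
cv2.imwrite('pics/scene1.png',cv2.resize(cv2.imread('pics/s0_raw.png'),(800,600)))
s=telemetry.read_state();print(s,r.tips_ahead)
for c in(a,b):print(-c['R'].T@c['t'])
E
```

```text
{'time': 0.1, 'joint_positions': array([ 1.30939513,  0.33279026, -0.06470388,  1.46081902,  0.02163918,
        1.34989558, -0.08847044]), 'joint_vel': array([-7.82245640e-06, -1.64454569e-03, -8.30446863e-05, -2.76209510e-03,
        6.51979512e-04, -7.61922968e-04, -2.09879823e-04]), 'joint_torque': array([ 2.21925380e-03, -6.24543285e+01,  2.50374607e-02, -3.90719354e+01,
       -6.15228619e-02,  3.64671985e-02, -4.93183086e-05]), 'ee_pos': array([ 0.14781421, -0.60716037,  0.40406318]), 'eef_rot': array([ 9.92876441e-01,  1.19146987e-01, -1.17189414e-04, -5.96434695e-04]), 'ft_force': array([ 0.33381626,  0.24085271, -0.29488147]), 'torque': array([0.0105532 , 0.00084046, 0.00622368]), 'grip_force': 0.0, 'width': 0.08712863983812401} 0.1822
[0.84476254 0.99988278 0.97115309]
[0.27309281 0.03401613 1.32500294]
```

View pics/top1.png

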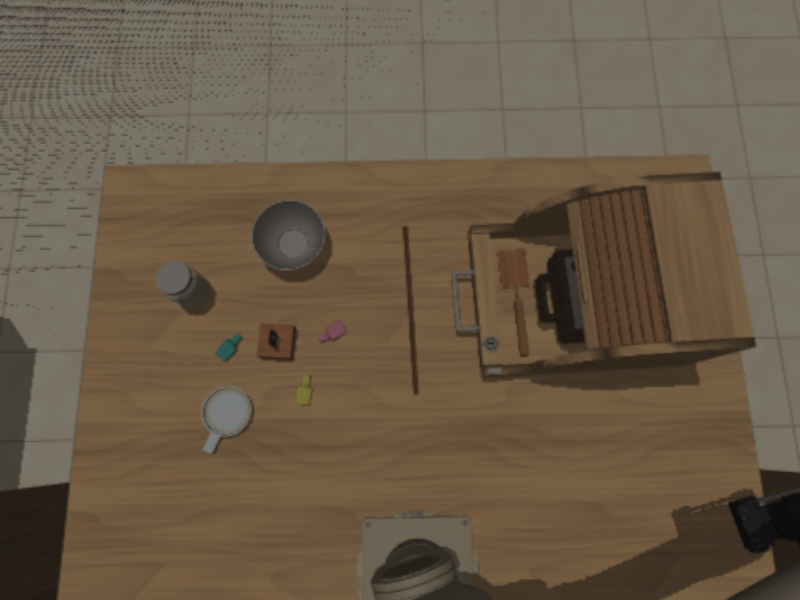

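View pics/scene1.png

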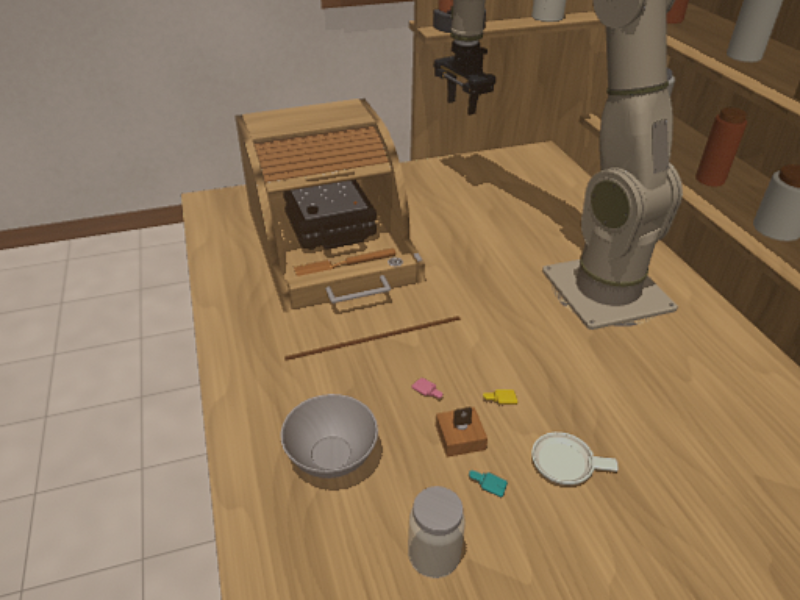

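Top view (800x600): black key in the stand at (274,340). Lookalikes are pink (333,331), turquoise (229,347) and yellow (304,391), all lying flat on the shelf. I choose the black one standing in the brown block. The lock plug is at (491,344), the bar handle around (458,303), and the strip runs from (406,227) to (415,393).

```bash
python3 - <<'E'
from h import *
s=cv2.imread('pics/s0_raw.png');t=cv2.imread('pics/t0_raw.png')
def cr(im,x,y,w,h,f): return cv2.resize(im[y:y+h,x:x+w],None,fx=f,fy=f,interpolation=cv2.INTER_CUBIC)
A=cr(t,157,198,40,40,10-2.5) # 300
B=cr(s,270,248,50,50,6)
C=cr(t,250,135,100,60,5) if 0 else cr(t,280,140,60,100,3) 
D=cr(s,180,150,100,60,5)
top=np.hstack([A,B,C]) # 780x300
D=cv2.copyMakeBorder(D,0,0,0,780-500,cv2.BORDER_CONSTANT)
cv2.imwrite('pics/c1.png',np.vstack([top,D]))
E
```

```text
(no output)
```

View pics/c1.png

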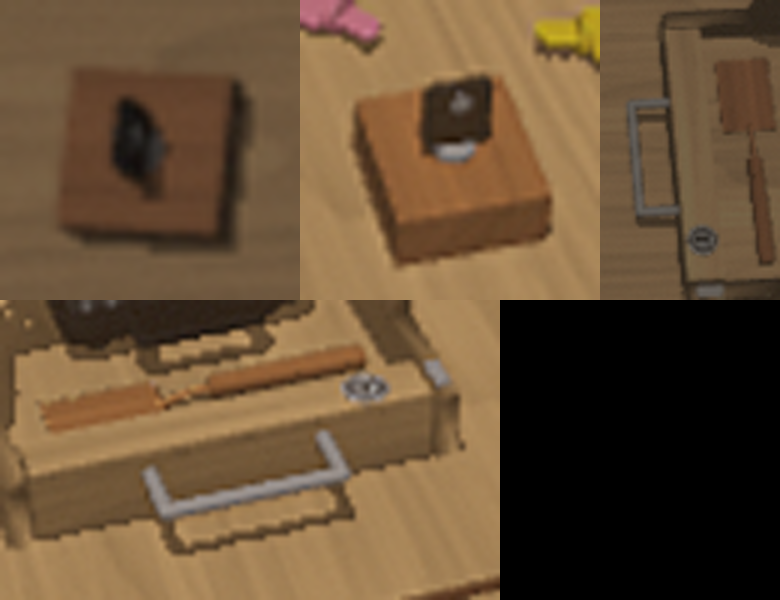

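```bash
cat >> h.py <<'E'
from scipy.spatial.transform import Rotation as Ro
def delta(target,yaw=None):
    """tool-axis shift in cm to bring TCP to target; current yaw of tool x, spin needed for yaw"""
    s=telemetry.read_state(); M=Ro.from_quat(s['eef_rot']).as_matrix()
    y=np.arctan2(M[1,0],M[0,0]); 
    print('tcp',s['ee_pos'].round(4),'yaw %.4f'%y,'tilt',M[:,2].round(4),'cm',(100*M.T@(np.array(target)-s['ee_pos'])).round(2), 'F',s['ft_force'].round(1),'w %.4f g %.1f t %.1f'%(s['width'],s['grip_force'],s['time']))
    if yaw is not None:
        print('spin', [(round((-(yaw-y)+np.pi*k+np.pi/2)%(2*np.pi)-np.pi/2,4)) for k in(0,1)])
E
python3 - <<'E'
from h import *
t=load('t0');s=load('s0')
print('stand',px2w(t,157+150/7.5,198+153/7.5,.034))
e=[px2w(t,157+u/7.5,198+v/7.5,.034) for u,v in((73,70),(240,78),(225,237),(60,228))]
print(e)
print('stand sc',[px2w(s,270+u/6,248+v/6,.034) for u,v in((57,102),(203,75),(250,195),(98,235))] )
print('collar sc',px2w(s,270+155/6,248+150/6,.036))
print('plug',px2w(t,280+103/3,140+240/3,.064),px2w(s,180+365/5,150+(388-300)/5,.064))
for u,v in((632,103),(640,212)):print('bar',px2w(t,280+(u-600)/3,140+v/3,.042))
for u,v in((165,210),(345,170)):print('bar',px2w(s,180+u/5,150+v/5,.042))
f=.64
for u,v in((406,227),(415.5,393)):print('mark',px2w(t,u*f,v*f,0))
for u,v in((286,357),(460,319)):print('mark',px2w(s,u*f,v*f,0))
delta([.43,.24,.5])
E
```

```text
stand [0.49140209 0.30196464 0.034     ]
[array([0.53138875, 0.33922749, 0.034     ]), array([0.52609639, 0.26095743, 0.034     ]), array([0.45153615, 0.26614149, 0.034     ]), array([0.45715406, 0.34244439, 0.034     ])]
stand sc [array([0.52982173, 0.27200305, 0.034     ]), array([0.45578321, 0.2765766 , 0.034     ]), array([0.46290393, 0.35000902, 0.034     ]), array([0.53872487, 0.35091208, 0.034     ])]
collar sc [0.49615417 0.31421806 0.036     ]
plug [ 0.47197318 -0.17164817  0.064     ] [ 0.47552415 -0.16215788  0.064     ]
bar [ 0.64134193 -0.10016152  0.042     ]
bar [ 0.509616  -0.1039609  0.042    ]
bar [ 0.64198484 -0.09453747  0.042     ]
bar [ 0.50922296 -0.10106273  0.042     ]
mark [0.76903098 0.00650085 0.        ]
mark [ 0.37388564 -0.00611911  0.        ]
mark [ 7.69029524e-01  9.75822966e-03 -1.11022302e-16]
mark [0.37390634 0.00276612 0.        ]
tcp [ 0.1478 -0.6072  0.4041] yaw 0.2389 tilt [-4.0e-04  1.2e-03 -1.0e+00] cm [ 47.46 -75.65  -9.51] F [ 0.3  0.2 -0.3] w 0.0871 g 0.0 t 0.1
```

Emit:
{"name": "move_arm", "arguments": {"steps": [{"dz": -5}, {"dz": -5}, {"dz": -3}]}}

```text
$.steps[0]: bad value
```

Emit:
{"name": "move_arm", "arguments": {"steps": [{"dx": 0, "dy": 0, "dz": -4, "spin": 0}, {"dx": 0, "dy": 0, "dz": -4, "spin": 0}, {"dx": 0, "dy": 0, "dz": -4, "spin": 0}]}}

```text
time: 0.4
ee_pos: [0.1478, -0.607, 0.5258]
eef_rot: [0.993, 0.119, -0.0, -0.0]
ft_force: [0.1, -0.9, 0.3]
width: 0.0866
grip_force: 0.0
```

Emit:
{"name": "move_arm", "arguments": {"steps": [{"dx": 3.3, "dy": -2.9, "dz": 0, "spin": 0}, {"dx": 3.3, "dy": -2.9, "dz": 0, "spin": 0}, {"dx": 3.3, "dy": -2.9, "dz": 0, "spin": 0}, {"dx": 3.3, "dy": -2.9, "dz": 0, "spin": 0}, {"dx": 3.3, "dy": -2.9, "dz": 0, "spin": 0}, {"dx": 3.3, "dy": -2.9, "dz": 0, "spin": 0}, {"dx": 3.3, "dy": -2.9, "dz": 0, "spin": 0}, {"dx": 3.3, "dy": -2.9, "dz": 0, "spin": 0}, {"dx": 3.3, "dy": -2.9, "dz": 0, "spin": 0}, {"dx": 3.3, "dy": -2.9, "dz": 0, "spin": 0}]}}

```text
time: 1.4
ee_pos: [0.4005, -0.2457, 0.5246]
eef_rot: [0.993, 0.119, -0.0, 0.0]
ft_force: [1.2, -0.7, -0.2]
width: 0.0868
grip_force: 0.0
```

Emit:
{"name": "move_arm", "arguments": {"steps": [{"dx": 1.8, "dy": -4.3, "dz": 0, "spin": 0}, {"dx": 1.8, "dy": -4.3, "dz": 0, "spin": 0}, {"dx": 1.8, "dy": -4.3, "dz": 0, "spin": 0}, {"dx": 1.8, "dy": -4.3, "dz": 0, "spin": 0}, {"dx": 1.8, "dy": -4.3, "dz": 0, "spin": 0}, {"dx": 1.8, "dy": -4.3, "dz": 0, "spin": 0}, {"dx": 1.8, "dy": -4.3, "dz": 0, "spin": 0}, {"dx": 1.8, "dy": -4.3, "dz": 0, "spin": 0}, {"dx": 1.8, "dy": -4.3, "dz": 0, "spin": 0}, {"dx": 1.8, "dy": -4.3, "dz": 0, "spin": 0}, {"dx": 1.8, "dy": -4.3, "dz": 0, "spin": 0}, {"dx": 0, "dy": 0, "dz": 0, "spin": 0}]}}

```text
time: 2.6
ee_pos: [0.4789, 0.2649, 0.5233]
eef_rot: [0.992, 0.124, -0.002, -0.002]
ft_force: [-0.3, 0.2, -0.1]
width: 0.0871
grip_force: 0.0
```

```bash
python3 - <<'E'
from h import *
delta([.494,.305,.36])
c=shot('wrist','w0',None,1.5)
M=Ro.from_quat(telemetry.read_state()['eef_rot']).as_matrix()
print((M.T@(-c['R'].T@c['t']-telemetry.read_state()['ee_pos'])).round(3)); print((c['R']@M).round(2))
print(w2px(c,[.494,.305,.05]))
E
```

```text
tcp [0.4789 0.2649 0.5233] yaw 0.2483 tilt [-0.0039  0.0034 -1.    ] cm [ 2.49 -3.44 16.34] F [-0.3  0.2 -0.1] w 0.0871 g 0.0 t 2.6
[ 0.066 -0.005  0.021]
[[ 0.    1.    0.  ]
 [-0.97  0.   -0.24]
 [-0.24 -0.    0.97]]
[234.59279526 151.41495764]
```

View pics/w0.png

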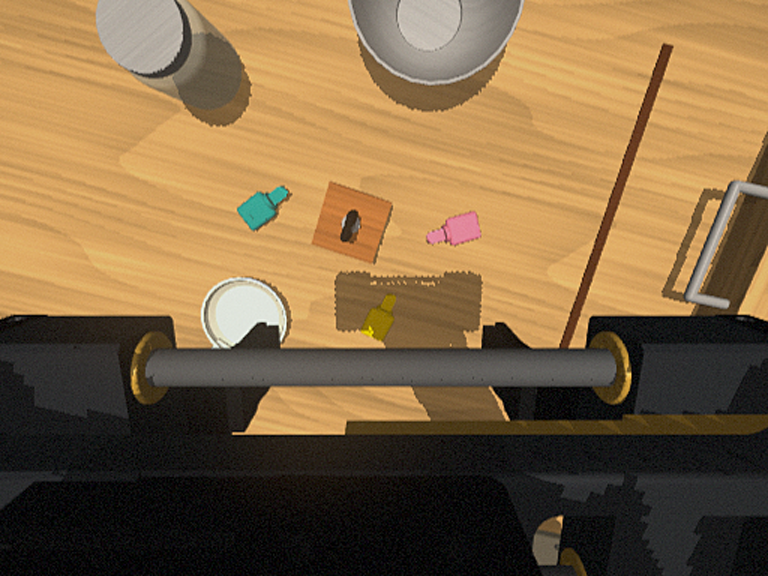

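```bash
python3 - <<'E'
from h import *
w=cv2.imread('pics/w0_raw.png')
cv2.imwrite('pics/w0c.png',cv2.resize(w[115:180,202:268],None,fx=9,fy=9,interpolation=cv2.INTER_CUBIC))
E
```

```text
(no output)
```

View pics/w0c.png

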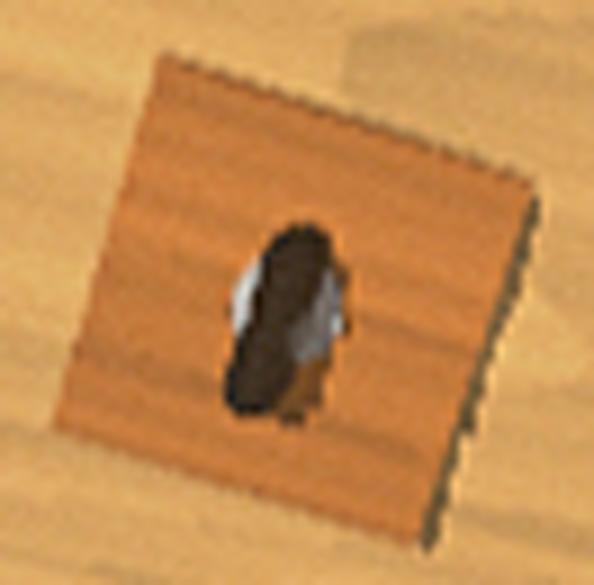

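The crop confirms the choice: a black bow over a steel collar in the brown block. The bow runs from (300,235) to (250,405) in the crop, parallel to the stand's sides.

```bash
python3 - <<'E'
from h import *
c=load('w0'); t=load('t0'); s=load('s0')
P=lambda u,v,z: px2w(c,202+u/9-.05,115+v/9-.05,z)
cs=[P(u,v,.034) for u,v in((162,55),(536,185),(422,548),(58,425))]
print(np.round(cs,4)); ctr=np.mean(cs,0); print('ctr',ctr)
for i,j in((3,0),(2,1),(1,0),(2,3)):
    d=cs[j]-cs[i];print('edge yaw',np.arctan2(d[1],d[0]),np.linalg.norm(d))
a=P(300,235,.078);b=P(250,405,.078);d=a-b
print('bow',a,b,(a+b)/2,'yaw',np.arctan2(d[1],d[0]),np.linalg.norm(d))
print('top est',px2w(t,177,218.4,.034))
delta([*ctr[:2],.30],np.arctan2(d[1],d[0]))
# other corners from the top image
E
```

```text
[[0.536  0.3416 0.034 ]
 [0.5301 0.2672 0.034 ]
 [0.4565 0.2713 0.034 ]
 [0.4626 0.3462 0.034 ]]
ctr [0.49628335 0.30655491 0.034     ]
edge yaw -0.06341236368943054 0.07344914198872464
edge yaw -0.05604958501056449 0.07370262863851845
edge yaw 1.4917877162290425 0.07465042829375876
edge yaw 1.4885562744567402 0.07519732827430825
bow [0.51291108 0.30626175 0.078     ] [0.48195781 0.30805948 0.078     ] [0.49743444 0.30716062 0.078     ] yaw -0.05801355877912064 0.0310054340345976
top est [0.49140209 0.30196464 0.034     ]
tcp [0.4795 0.2622 0.5236] yaw 0.2456 tilt [-0.0032  0.0018 -1.    ] cm [ 2.76 -3.84 22.36] F [ 0.6 -0.5 -0.1] w 0.0870 g 0.0 t 2.6
spin [np.float64(0.3036), np.float64(3.4452)]
```

Emit:
{"name": "move_arm", "arguments": {"steps": [{"dx": 1.0, "dy": -1.3, "dz": 4.0, "spin": 0.105}, {"dx": 1.0, "dy": -1.3, "dz": 4.0, "spin": 0.105}, {"dx": 0.5, "dy": -1.3, "dz": 4.0, "spin": 0.105}, {"dx": 0, "dy": 0, "dz": 4.0, "spin": 0}, {"dx": 0, "dy": 0, "dz": 0, "spin": 0}, {"dx": 0, "dy": 0, "dz": 0, "spin": 0}]}}

```text
time: 3.25
ee_pos: [0.5003, 0.3004, 0.3657]
eef_rot: [0.999, -0.039, 0.0, 0.0]
ft_force: [0.4, 0.8, 0.7]
width: 0.0871
grip_force: 0.0
```

```bash
python3 - <<'E'
from h import *
delta([.4965,.307,.225],-.07)
print(telemetry.read_state()['joint_positions'].round(2))
c=shot('wrist','w1',None,1.5)
print(w2px(c,[.4965,.307,.079])*1.5)
E
```

```text
tcp [0.5003 0.3004 0.3657] yaw -0.0771 tilt [-0.e+00 -6.e-04 -1.e+00] cm [-0.43 -0.64 14.07] F [0.4 0.8 0.7] w 0.0871 g 0.0 t 3.2
spin [np.float64(-0.0071), np.float64(3.1345)]
[ 0.11  0.41 -0.93  1.59  0.34  1.31 -2.51]
[373.13219211 294.68483779]
```

View pics/w1.png

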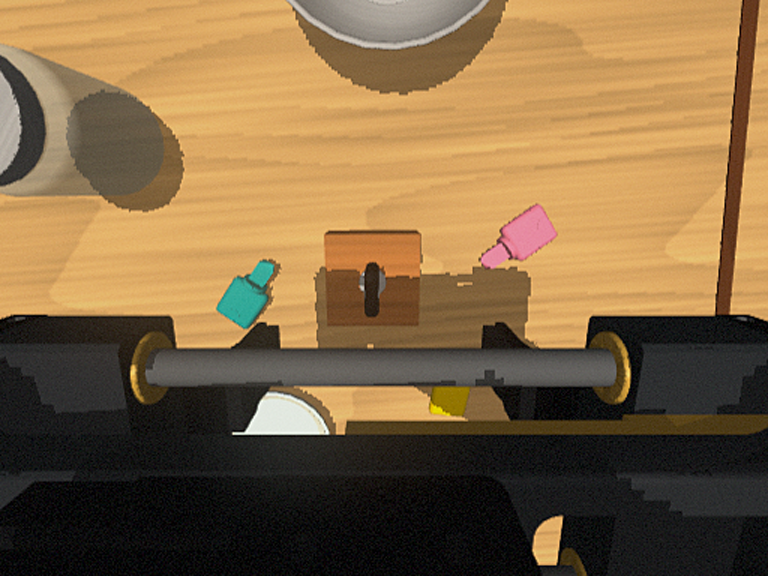

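The bow is at (372,290), where I predicted it, and is aligned with the tool. Joint 7 is near its lower limit and the clockwise turn lowers it further, so I'll take the half-turned grasp.

Emit:
{"name": "move_arm", "arguments": {"steps": [{"dx": 0, "dy": 0, "dz": 0, "spin": -0.14}, {"dx": 0, "dy": 0, "dz": 0, "spin": -0.14}, {"dx": 0, "dy": 0, "dz": 0, "spin": -0.14}, {"dx": 0, "dy": 0, "dz": 0, "spin": -0.14}, {"dx": 0, "dy": 0, "dz": 0, "spin": -0.14}, {"dx": 0, "dy": 0, "dz": 0, "spin": -0.14}, {"dx": 0, "dy": 0, "dz": 0, "spin": -0.14}, {"dx": 0, "dy": 0, "dz": 0, "spin": -0.14}, {"dx": 0, "dy": 0, "dz": 0, "spin": -0.14}, {"dx": 0, "dy": 0, "dz": 0, "spin": -0.14}, {"dx": 0, "dy": 0, "dz": 0, "spin": -0.14}, {"dx": 0, "dy": 0, "dz": 0, "spin": -0.14}]}}

```text
time: 4.5
ee_pos: [0.5007, 0.3009, 0.3676]
eef_rot: [0.694, 0.72, 0.001, 0.001]
ft_force: [-0.9, 0.3, -0.8]
width: 0.0871
grip_force: 0.0
```

Emit:
{"name": "move_arm", "arguments": {"steps": [{"dx": 0, "dy": 0, "dz": 0, "spin": -0.14}, {"dx": 0, "dy": 0, "dz": 0, "spin": -0.14}, {"dx": 0, "dy": 0, "dz": 0, "spin": -0.14}, {"dx": 0, "dy": 0, "dz": 0, "spin": -0.14}, {"dx": 0, "dy": 0, "dz": 0, "spin": -0.14}, {"dx": 0, "dy": 0, "dz": 0, "spin": -0.14}, {"dx": 0, "dy": 0, "dz": 0, "spin": -0.14}, {"dx": 0, "dy": 0, "dz": 0, "spin": -0.14}, {"dx": 0, "dy": 0, "dz": 0, "spin": -0.14}, {"dx": 0, "dy": 0, "dz": 0, "spin": -0.14}, {"dx": 0, "dy": 0, "dz": 0, "spin": -0.06}, {"dx": 0, "dy": 0, "dz": 0, "spin": 0}]}}

```text
time: 5.7
ee_pos: [0.5007, 0.3008, 0.367]
eef_rot: [0.04, 0.999, 0.0, 0.001]
ft_force: [0.5, -0.1, -0.0]
width: 0.0872
grip_force: 0.0
```

```bash
python3 - <<'E'
from h import *
delta([.4967,.307,.229],-.07)
print(telemetry.read_state()['joint_positions'].round(2))
E
```

```text
tcp [0.5007 0.3008 0.367 ] yaw 3.0626 tilt [ 2.7e-03  4.0e-04 -1.0e+00] cm [ 0.49  0.58 13.8 ] F [ 0.5 -0.1 -0. ] w 0.0872 g 0.0 t 5.7
spin [np.float64(3.1326), np.float64(-0.009)]
[ 0.37  0.71 -1.43  1.58  0.71  1.47  0.39]
```

Emit:
{"name": "move_arm", "arguments": {"steps": [{"dx": 0.5, "dy": 0.6, "dz": 3.5, "spin": 0}, {"dx": 0, "dy": 0, "dz": 3.5, "spin": 0}, {"dx": 0, "dy": 0, "dz": 3.5, "spin": 0}, {"dx": 0, "dy": 0, "dz": 1.7, "spin": 0}, {"dx": 0, "dy": 0, "dz": 1.6, "spin": 0}, {"dx": 0, "dy": 0, "dz": 0, "spin": 0}, {"dx": 0, "dy": 0, "dz": 0, "spin": 0}], "claw": 5}}

```text
time: 6.4
ee_pos: [0.4957, 0.308, 0.228]
eef_rot: [0.039, 0.999, 0.0, 0.001]
ft_force: [0.3, 0.4, -0.1]
width: 0.0511
grip_force: 0.0
```

```bash
python3 - <<'E'
from h import *
delta([.4967,.307,.229],-.07)
E
```

```text
tcp [0.4957 0.308  0.228 ] yaw 3.0631 tilt [ 1.1e-03  8.0e-04 -1.0e+00] cm [-0.11 -0.09 -0.1 ] F [ 0.3  0.4 -0.1] w 0.0511 g 0.0 t 6.4
spin [np.float64(3.1331), np.float64(-0.0085)]
```

Emit:
{"name": "move_arm", "arguments": {"steps": [{"dx": -0.1, "dy": -0.1, "dz": 0, "spin": 0}, {"dx": 0, "dy": 0, "dz": 0, "spin": 0}, {"dx": 0, "dy": 0, "dz": 0, "spin": 0}, {"dx": 0, "dy": 0, "dz": 0, "spin": 0}, {"dx": 0, "dy": 0, "dz": 0, "spin": 0}, {"dx": 0, "dy": 0, "dz": 0, "spin": 0}, {"dx": 0, "dy": 0, "dz": 0, "spin": 0}, {"dx": 0, "dy": 0, "dz": 0, "spin": 0}], "claw": 0, "squeeze": 30}}

```text
time: 7.2
ee_pos: [0.4962, 0.3066, 0.2267]
eef_rot: [0.039, 0.999, -0.0, 0.0]
ft_force: [0.4, -0.6, -0.2]
width: 0.0099
grip_force: 30.0
```

```bash
python3 - <<'E'
from h import *
delta([.4967,.307,.229],-.07)
E
```

```text
tcp [0.4962 0.3066 0.2267] yaw 3.0638 tilt [ 0.e+00 -1.e-04 -1.e+00] cm [-0.04  0.04 -0.23] F [ 0.4 -0.6 -0.2] w 0.0099 g 30.0 t 7.2
spin [np.float64(3.1338), np.float64(-0.0078)]
```

Emit:
{"name": "move_arm", "arguments": {"steps": [{"dx": 0, "dy": 0, "dz": -1.5, "spin": 0}, {"dx": 0, "dy": 0, "dz": -4, "spin": 0}, {"dx": 0, "dy": 0, "dz": -4, "spin": 0}, {"dx": 0, "dy": 0, "dz": -4, "spin": 0}]}}

```text
time: 7.6
ee_pos: [0.4958, 0.3066, 0.3641]
eef_rot: [0.039, 0.999, 0.0, -0.0]
ft_force: [0.7, -0.4, -0.8]
width: 0.0098
grip_force: 30.0
```

Emit:
{"name": "move_arm", "arguments": {"steps": [{"dx": -0.5, "dy": -4.3, "dz": 0, "spin": 0}, {"dx": -0.5, "dy": -4.3, "dz": 0, "spin": 0}, {"dx": -0.5, "dy": -4.3, "dz": 0, "spin": 0}, {"dx": -0.5, "dy": -4.3, "dz": 0, "spin": 0}, {"dx": -0.5, "dy": -4.3, "dz": 0, "spin": 0}, {"dx": -0.5, "dy": -4.3, "dz": 0, "spin": 0}, {"dx": -0.5, "dy": -4.3, "dz": 0, "spin": 0}, {"dx": -0.5, "dy": -4.3, "dz": 0, "spin": 0}, {"dx": -0.5, "dy": -4.3, "dz": 0, "spin": 0}, {"dx": -0.5, "dy": -4.3, "dz": 0, "spin": 0}, {"dx": -0.5, "dy": -4.3, "dz": 0, "spin": 0}, {"dx": 0, "dy": 0, "dz": 0, "spin": 0}]}}

```text
time: 8.8
ee_pos: [0.5139, -0.1758, 0.3619]
eef_rot: [0.043, 0.999, -0.0, -0.0]
ft_force: [-0.2, -0.2, -0.7]
width: 0.0098
grip_force: 30.0
```

```bash
python3 - <<'E'
from h import *
delta([.473,-.167,.36],0)
print(telemetry.read_state()['joint_positions'].round(2))
c=shot('wrist','w2',None,1.5)
p=w2px(c,[.473,-.167,.064]);print(p)
s=telemetry.read_state();M=Ro.from_quat(s['eef_rot']).as_matrix();tip=s['ee_pos']+M@[0,0,.2147];print(tip,w2px(c,tip))
x,y=int(p[0]),int(p[1])
w=cv2.imread('pics/w2_raw.png');x0,y0=max(0,x-35),max(0,y-35)
A=cv2.resize(w[y0:y0+70,x0:x0+70],(560,560),interpolation=cv2.INTER_CUBIC)
B=cv2.resize(w,(0,0),fx=.46,fy=.46)
B=cv2.copyMakeBorder(B,0,560-B.shape[0],0,0,cv2.BORDER_CONSTANT)
cv2.imwrite('pics/w2c.png',np.hstack([A,B]));print(x0,y0)
E
```

```text
tcp [ 0.5139 -0.1758  0.3619] yaw 3.0548 tilt [-6.e-04 -1.e-03 -1.e+00] cm [4.15 0.53 0.19] F [-0.2 -0.2 -0.7] w 0.0098 g 30.0 t 8.8
spin [np.float64(3.0548), np.float64(-0.0868)]
[ 1.31  0.55 -1.38  1.69  0.55  1.37  1.32]
[257.19319143 150.70239498]
[ 0.51399163 -0.17205824  0.14745008] [256.41198459 214.5094441 ]
222 115
```

View pics/w2c.png

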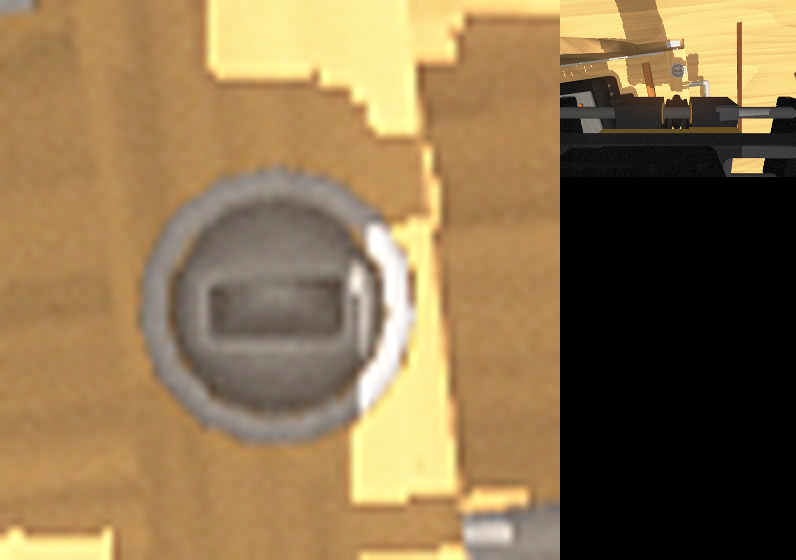

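The picture shows the lock plug at crop (276,308), with its slot along image x, which is the tool's y. So the key needs a quarter turn clockwise before it goes in.

```bash
python3 - <<'E'
from h import *
c=load('w2')
print(px2w(c,256.1,153.1,.064))
w=c['img']; g=cv2.cvtColor(w,cv2.COLOR_RGB2GRAY)
x0,y0=222,115
A=cv2.resize(g[y0:y0+70,x0:x0+70],(560,560),interpolation=cv2.INTER_CUBIC)
# slot edges: strongest vertical gradient per column
G=cv2.Sobel(cv2.GaussianBlur(A,(0,0),3).astype(np.float32),cv2.CV_32F,0,1)
for lo,hi,sg in((260,300,-1),(320,345,1)):
    xs=np.arange(225,335,4); ys=np.array([lo+np.argmax(sg*G[lo:hi,x]) for x in xs]); 
    print(np.polyfit(xs,ys,1)[0], ys)
circ=cv2.HoughCircles(cv2.GaussianBlur(A,(0,0),2),cv2.HOUGH_GRADIENT,1,50,param1=80,param2=20,minRadius=90,maxRadius=145);print(circ)
E
```

```text
[ 0.47534938 -0.16833116  0.064     ]
-0.058565955117679196 [284 283 280 279 281 282 278 278 276 272 275 298 299 272 275 276 274 276
 277 277 277 276 276 278 278 276 276 275]
-0.0037629994526545804 [338 337 338 339 338 338 339 338 338 339 338 338 338 338 338 339 338 338
 340 340 340 340 339 336 336 336 337 338]
None
```

Emit:
{"name": "move_arm", "arguments": {"steps": [{"dx": 0, "dy": 0, "dz": 0, "spin": 0.14}, {"dx": 0, "dy": 0, "dz": 0, "spin": 0.14}, {"dx": 0, "dy": 0, "dz": 0, "spin": 0.14}, {"dx": 0, "dy": 0, "dz": 0, "spin": 0.14}, {"dx": 0, "dy": 0, "dz": 0, "spin": 0.14}, {"dx": 0, "dy": 0, "dz": 0, "spin": 0.14}, {"dx": 0, "dy": 0, "dz": 0, "spin": 0.14}, {"dx": 0, "dy": 0, "dz": 0, "spin": 0.14}, {"dx": 0, "dy": 0, "dz": 0, "spin": 0.14}, {"dx": 0, "dy": 0, "dz": 0, "spin": 0.14}, {"dx": 0, "dy": 0, "dz": 0, "spin": 0.14}, {"dx": 0, "dy": 0, "dz": 0, "spin": 0.03}]}}

```text
time: 10.05
ee_pos: [0.5144, -0.1673, 0.3625]
eef_rot: [0.734, 0.679, -0.0, 0.0]
ft_force: [0.7, 0.1, 0.1]
width: 0.01
grip_force: 30.0
```

```bash
python3 - <<'E'
from h import *
delta([.475,-.168,.36],1.5)
print(telemetry.read_state()['joint_positions'].round(2))
E
```

```text
tcp [ 0.5144 -0.1673  0.3625] yaw 1.4931 tilt [ 4.e-04 -5.e-04 -1.e+00] cm [-0.38 -3.93  0.25] F [0.7 0.1 0.1] w 0.0100 g 30.0 t 10.1
spin [np.float64(-0.0069), np.float64(3.1346)]
[ 1.13  0.35 -1.07  1.7   0.32  1.28 -0.09]
```

Emit:
{"name": "move_arm", "arguments": {"steps": [{"dx": -1.2, "dy": -2.0, "dz": 0, "spin": 0}, {"dx": -1.2, "dy": -1.9, "dz": 0, "spin": 0}, {"dx": 0, "dy": 0, "dz": 0, "spin": 0}, {"dx": 0, "dy": 0, "dz": 0, "spin": 0}]}}

```text
time: 10.45
ee_pos: [0.4737, -0.1895, 0.3622]
eef_rot: [0.733, 0.68, -0.0, 0.0]
ft_force: [-0.4, -0.3, -0.6]
width: 0.0099
grip_force: 30.0
```

```bash
python3 - <<'E'
from h import *
delta([.475,-.168,.2767],1.5)
c=shot('wrist','w3')
p=w2px(c,[.475,-.168,.064]);print(p)
s=telemetry.read_state();M=Ro.from_quat(s['eef_rot']).as_matrix();tip=s['ee_pos']+M@[0,0,.2147];print(tip,w2px(c,tip))
w=cv2.imread('pics/w3_raw.png');x0,y0=int(p[0])-40,int(p[1])-35;print(x0,y0)
cv2.imwrite('pics/w3c.png',cv2.resize(w[y0:y0+75,x0:x0+80],None,fx=8,fy=8,interpolation=cv2.INTER_CUBIC))
E
```

```text
tcp [ 0.4737 -0.1895  0.3622] yaw 1.4958 tilt [ 3.e-04 -8.e-04 -1.e+00] cm [ 2.16 -0.03  8.54] F [-0.4 -0.3 -0.6] w 0.0099 g 30.0 t 10.4
spin [np.float64(-0.0042), np.float64(3.1374)]
[252.90025668 171.12691034]
[ 0.47418265 -0.18936058  0.14746503] [253.78930303 216.32176372]
212 136
```

View pics/w3c.png

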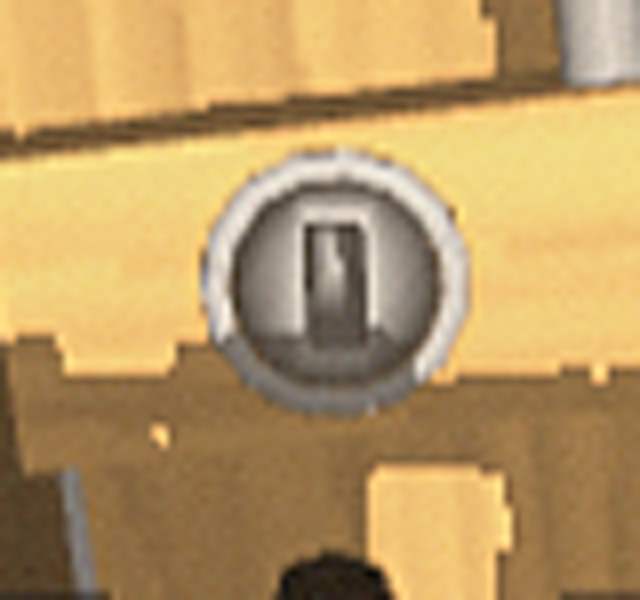

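The ring and slot are centred at crop (335,282). The slot is upright in the image, so it is aligned with the tool's x, and the held bow is centred at column 333.

```bash
python3 - <<'E'
from h import *
p=px2w(load('w3'),253.5,170.8,.064);print(p)
delta([p[0],p[1],.290],1.5)
E
```

```text
[ 0.47565496 -0.16770148  0.064     ]
tcp [ 0.474  -0.1893  0.3622] yaw 1.4962 tilt [ 7.e-04 -4.e-04 -1.e+00] cm [ 2.17 -0.    7.22] F [-0.4  0.8 -0.9] w 0.0098 g 30.0 t 10.5
spin [np.float64(-0.0038), np.float64(3.1378)]
```

Emit:
{"name": "move_arm", "arguments": {"steps": [{"dx": 1.1, "dy": 0, "dz": 2.0, "spin": 0}, {"dx": 1.1, "dy": 0, "dz": 3.0, "spin": 0}, {"dx": 0, "dy": 0, "dz": 2.2, "spin": 0}, {"dx": 0, "dy": 0, "dz": 0, "spin": 0}, {"dx": 0, "dy": 0, "dz": 0, "spin": 0}]}}

```text
time: 11.0
ee_pos: [0.476, -0.1675, 0.2904]
eef_rot: [0.733, 0.68, 0.0, -0.0]
ft_force: [0.7, -0.2, -0.3]
width: 0.01
grip_force: 30.0
```

```bash
python3 - <<'E'
from h import *
delta([.4756,-.1677,.2567],1.5)
E
```

```text
tcp [ 0.476  -0.1675  0.2904] yaw 1.4958 tilt [ 4.e-04  9.e-04 -1.e+00] cm [-0.02 -0.04  3.37] F [ 0.7 -0.2 -0.3] w 0.0100 g 30.0 t 11.0
spin [np.float64(-0.0042), np.float64(3.1374)]
```

Down to 5 mm below the mouth, then check the force.

Emit:
{"name": "move_arm", "arguments": {"steps": [{"dx": 0, "dy": 0, "dz": 0.8, "spin": 0}, {"dx": 0, "dy": 0, "dz": 0.5, "spin": 0}, {"dx": 0, "dy": 0, "dz": 0.3, "spin": 0}, {"dx": 0, "dy": 0, "dz": 0, "spin": 0}, {"dx": 0, "dy": 0, "dz": 0, "spin": 0}]}}

```text
time: 11.5
ee_pos: [0.4753, -0.1684, 0.2739]
eef_rot: [0.734, 0.679, -0.0, 0.0]
ft_force: [-0.3, 0.0, -0.7]
width: 0.0099
grip_force: 30.0
```

Emit:
{"name": "move_arm", "arguments": {"steps": [{"dx": 0, "dy": 0, "dz": 0.4, "spin": 0}, {"dx": 0, "dy": 0, "dz": 0.4, "spin": 0}, {"dx": 0, "dy": 0, "dz": 0.4, "spin": 0}, {"dx": 0, "dy": 0, "dz": 0.3, "spin": 0}, {"dx": 0, "dy": 0, "dz": 0, "spin": 0}, {"dx": 0, "dy": 0, "dz": 0, "spin": 0}]}}

```text
time: 12.1
ee_pos: [0.4751, -0.1685, 0.2585]
eef_rot: [0.734, 0.679, -0.0, -0.0]
ft_force: [0.2, -3.8, -3.3]
width: 0.0097
grip_force: 30.0
```

Emit:
{"name": "move_arm", "arguments": {"steps": [{"dx": -0.05, "dy": 0, "dz": 0.1, "spin": 0}, {"dx": 0, "dy": 0, "dz": 0.1, "spin": 0}, {"dx": 0, "dy": 0, "dz": 0.1, "spin": 0}, {"dx": 0, "dy": 0, "dz": 0, "spin": 0}, {"dx": 0, "dy": 0, "dz": 0, "spin": 0}]}}

```text
time: 12.6
ee_pos: [0.4755, -0.1686, 0.2566]
eef_rot: [0.734, 0.679, -0.0, 0.0]
ft_force: [-3.4, -1.8, 10.3]
width: 0.0097
grip_force: 30.0
```

```bash
python3 - <<'E'
from h import *
delta([.4756,-.1677,.2567],1.5)
E
```

```text
tcp [ 0.4755 -0.1686  0.2566] yaw 1.4939 tilt [ 3.e-04 -7.e-04 -1.e+00] cm [ 0.09  0.   -0.01] F [-3.4 -1.8 10.3] w 0.0097 g 30.0 t 12.6
spin [np.float64(-0.0061), np.float64(3.1355)]
```

Emit:
{"name": "move_arm", "arguments": {"steps": [{"dx": 0, "dy": 0, "dz": 0, "spin": 0.1}, {"dx": 0, "dy": 0, "dz": 0, "spin": 0.1}, {"dx": 0, "dy": 0, "dz": 0, "spin": 0.1}, {"dx": 0, "dy": 0, "dz": 0, "spin": 0.1}, {"dx": 0, "dy": 0, "dz": 0, "spin": 0.1}, {"dx": 0, "dy": 0, "dz": 0, "spin": 0.1}, {"dx": 0, "dy": 0, "dz": 0, "spin": 0.1}, {"dx": 0, "dy": 0, "dz": 0, "spin": 0.1}, {"dx": 0, "dy": 0, "dz": 0, "spin": 0.1}, {"dx": 0, "dy": 0, "dz": 0, "spin": 0.1}, {"dx": 0, "dy": 0, "dz": 0, "spin": 0}]}}

```text
time: 13.7
ee_pos: [0.4757, -0.1686, 0.2566]
eef_rot: [0.97, 0.243, 0.001, 0.001]
ft_force: [-1.8, -2.4, 8.1]
width: 0.0096
grip_force: 30.0
```

```bash
python3 - <<'E'
from h import *
delta([.4756,-.1677,.2567],.3);print(telemetry.read_state()['torque'])
E
```

```text
tcp [ 0.4757 -0.1686  0.2566] yaw 0.4904 tilt [ 1.4e-03 -9.0e-04 -1.0e+00] cm [ 0.03 -0.09 -0.01] F [-1.8 -2.4  8.1] w 0.0096 g 30.0 t 13.7
spin [np.float64(0.1904), np.float64(3.332)]
[-0.70435406  0.22936097 -0.00700301]
```

Emit:
{"name": "move_arm", "arguments": {"steps": [{"dx": 0, "dy": 0, "dz": 0, "spin": 0.05}, {"dx": 0, "dy": 0, "dz": 0, "spin": 0.05}, {"dx": 0, "dy": 0, "dz": 0, "spin": 0.05}, {"dx": 0, "dy": 0, "dz": 0, "spin": 0.05}, {"dx": 0, "dy": 0, "dz": 0, "spin": 0}]}}

```text
time: 14.2
ee_pos: [0.4758, -0.1687, 0.2566]
eef_rot: [0.989, 0.146, 0.001, 0.001]
ft_force: [-0.9, -3.2, 6.5]
width: 0.0095
grip_force: 30.0
```

```bash
python3 - <<'E'
from h import *
delta([.4756,-.1677,.2567],.3);print(telemetry.read_state()['torque'])
E
```

```text
tcp [ 0.4758 -0.1687  0.2566] yaw 0.2923 tilt [ 1.7e-03 -9.0e-04 -1.0e+00] cm [ 0.01 -0.1  -0.01] F [-0.9 -3.2  6.5] w 0.0095 g 30.0 t 14.2
spin [np.float64(-0.0077), np.float64(3.1338)]
[-0.77737305  0.13293128  0.01342755]
```

Emit:
{"name": "move_arm", "arguments": {"steps": [{"dx": 0, "dy": 0, "dz": 0, "spin": 0.05}, {"dx": 0, "dy": 0, "dz": 0, "spin": 0.05}, {"dx": 0, "dy": 0, "dz": 0, "spin": 0.05}, {"dx": 0, "dy": 0, "dz": 0, "spin": 0}]}}

```text
time: 14.6
ee_pos: [0.4758, -0.1691, 0.2566]
eef_rot: [0.997, 0.071, 0.001, 0.001]
ft_force: [-0.9, -5.3, 6.3]
width: 0.01
grip_force: 30.0
```

```bash
python3 - <<'E'
from h import *
delta([.4756,-.1677,.2567],.3);print(telemetry.read_state()['torque'])
E
```

```text
tcp [ 0.4758 -0.1691  0.2566] yaw 0.1421 tilt [ 0.0018 -0.0016 -1.    ] cm [ 0.01 -0.14 -0.01] F [-0.9 -5.3  6.3] w 0.0100 g 30.0 t 14.6
spin [np.float64(-0.1579), np.float64(2.9837)]
[-1.17521682  0.11845185  0.25856376]
```

Emit:
{"name": "move_arm", "arguments": {"steps": [{"dx": 0, "dy": 0, "dz": 0, "spin": 0.05}, {"dx": 0, "dy": 0, "dz": 0, "spin": 0}, {"dx": 0, "dy": 0, "dz": 0, "spin": 0}]}}

```text
time: 14.9
ee_pos: [0.4757, -0.1691, 0.2566]
eef_rot: [0.999, 0.047, 0.001, 0.001]
ft_force: [-0.8, -5.7, 7.4]
width: 0.01
grip_force: 30.0
```

```bash
python3 - <<'E'
from h import *
delta([.4756,-.1677,.2567],.3);print(telemetry.read_state()['torque'])
print(telemetry.read_state()['joint_positions'].round(2))
E
```

```text
tcp [ 0.4757 -0.1691  0.2566] yaw 0.0941 tilt [ 0.0016 -0.0017 -1.    ] cm [ 0.   -0.14 -0.01] F [-0.8 -5.7  7.4] w 0.0100 g 30.0 t 14.9
spin [np.float64(-0.2059), np.float64(2.9357)]
[-1.17183909  0.24570944  0.29308811]
[ 0.94  0.31 -0.78  1.91  0.25  1.02 -1.42]
```

Emit:
{"name": "move_arm", "arguments": {"steps": [{"dx": 0, "dy": 0, "dz": 0, "spin": 0}, {"dx": 0, "dy": 0, "dz": 0, "spin": 0}, {"dx": 0, "dy": 0, "dz": 0, "spin": 0}, {"dx": 0, "dy": 0, "dz": 0, "spin": 0}, {"dx": 0, "dy": 0, "dz": -1.5, "spin": 0}, {"dx": 0, "dy": 0, "dz": -3, "spin": 0}, {"dx": 0, "dy": 0, "dz": -4, "spin": 0}, {"dx": 0, "dy": 0, "dz": -4, "spin": 0}, {"dx": 0, "dy": 0, "dz": 0, "spin": 0}], "claw": 4}}

```text
time: 15.8
ee_pos: [0.4766, -0.1682, 0.3868]
eef_rot: [0.999, 0.047, 0.004, 0.002]
ft_force: [0.1, 0.8, -0.3]
width: 0.0401
grip_force: 0.0
```

```bash
python3 - <<'E'
from h import *
delta([.5755,-.0998,.3],.03)
c=shot('top','t1'); b=shot('wrist','w4')
t=cv2.imread('pics/t1_raw.png');w=cv2.imread('pics/w4_raw.png')
p=w2px(b,[.4756,-.1685,.1]);print(p)
A=cv2.resize(t[125:245,235:335],None,fx=4,fy=4,interpolation=cv2.INTER_CUBIC)
x0=int(p[0])-45;y0=int(p[1])-60;print(x0,y0)
B=cv2.resize(w[y0:y0+120,x0:x0+95],None,fx=4,fy=4,interpolation=cv2.INTER_CUBIC)
cv2.imwrite('pics/v9.png',np.hstack([A,B]))
E
```

```text
tcp [ 0.4766 -0.1682  0.3868] yaw 0.0944 tilt [ 0.0077 -0.0038 -1.    ] cm [10.43 -5.92  8.73] F [ 0.1  0.8 -0.3] w 0.0401 g 0.0 t 15.8
spin [np.float64(0.0644), np.float64(3.206)]
[254.23893019 194.83722287]
209 134
```

View pics/v9.png

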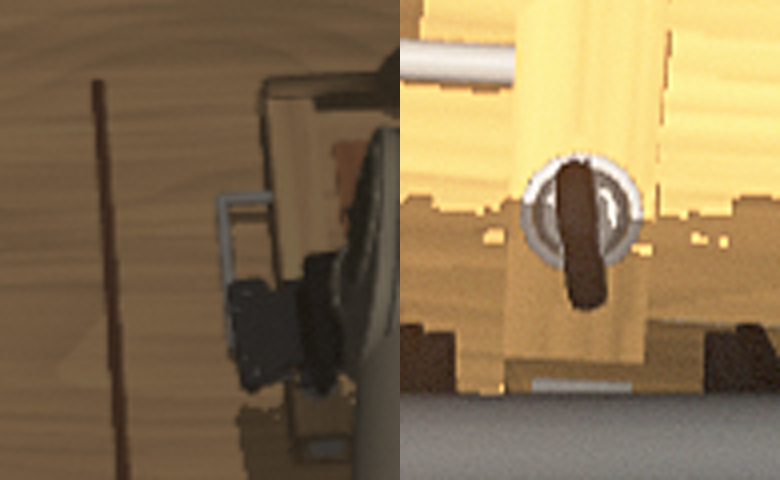

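The key stands upright in the lock, collar on the plug, its bow at about yaw 0.21, which fits the plug at its stop (1.2 rad) plus play. The bar handle shows at upper left. On to the handle.

Emit:
{"name": "move_arm", "arguments": {"steps": [{"dx": 3.5, "dy": -2.0, "dz": 0, "spin": 0.06}, {"dx": 3.5, "dy": -2.0, "dz": 0, "spin": 0}, {"dx": 3.4, "dy": -2.2, "dz": 2, "spin": 0}, {"dx": 0, "dy": 0, "dz": 2, "spin": 0}, {"dx": 0, "dy": 0, "dz": 0, "spin": 0}, {"dx": 0, "dy": 0, "dz": 0, "spin": 0}]}}

```text
time: 16.5
ee_pos: [0.5753, -0.1016, 0.3403]
eef_rot: [1.0, 0.017, -0.001, -0.0]
ft_force: [0.8, 0.2, -0.2]
width: 0.0403
grip_force: 0.0
```

```bash
python3 - <<'E'
from h import *
delta([.5755,-.0998,.206],.03)
b=shot('wrist','w5')
for X in([.5755,-.1,.042],[.51,-.1025,.042],[.6416,-.097,.042],[.5755,.003,0],[.5755,-.1447,.062]):print(X,w2px(b,X).round(1))
cv2.imwrite('pics/w5v.png',cv2.resize(b['img'][90:260,130:400,::-1],None,fx=2.95,fy=2.95,interpolation=cv2.INTER_CUBIC))
E
```

```text
tcp [ 0.5753 -0.1016  0.3403] yaw 0.0336 tilt [-2.e-03  3.e-04 -1.e+00] cm [ 0.06 -0.17 13.43] F [ 0.8  0.2 -0.2] w 0.0403 g 0.0 t 16.5
spin [np.float64(0.0036), np.float64(3.1452)]
[0.5755, -0.1, 0.042] [253.5 189.2]
[0.51, -0.1025, 0.042] [253.8 245.8]
[0.6416, -0.097, 0.042] [252.8 125.4]
[0.5755, 0.003, 0] [169.1 178.6]
[0.5755, -0.1447, 0.062] [298.3 195.2]
```

View pics/w5v.png

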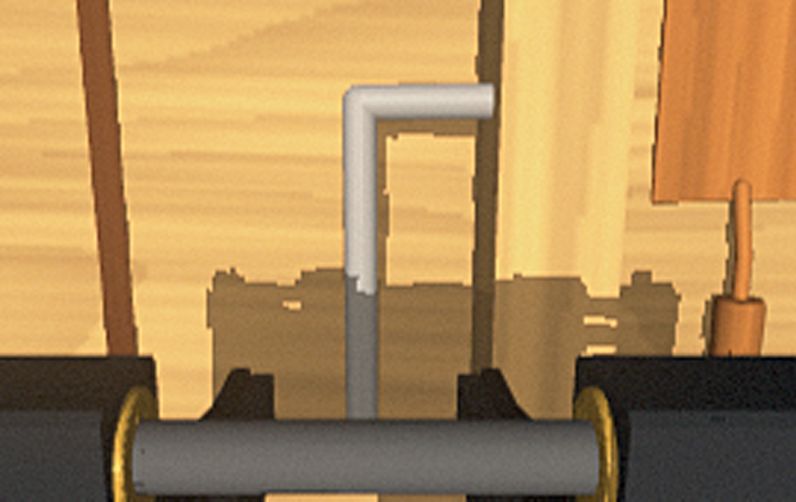

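The bar runs at crop column 361 (rows 100 to 400), the strip from (92,0) to (121,350), and the rail's top front edge is at column 497.

```bash
python3 - <<'E'
from h import *
b=load('w5')
q=lambda u,v,z:px2w(b,130+(u+.5)/2.95-.5,90+(v+.5)/2.95-.5,z)
for n,u,v,z in(('bar',361,130,.042),('bar',362,400,.042),('barend',360,101,.042),('mark',92,0,0),('mark',121,350,0),('edge',500,0,.062),('edge',495,350,.062)):print(n,q(u,v,z).round(4))
A,B=q(92,0,0),q(121,350,0);print('mark at .5755',A+(B-A)*(.5755-A[0])/(B[0]-A[0]),'yaw',np.arctan2(*(A-B)[1::-1]))
a,c=q(361,130,.042),q(362,400,.042);print('bar',a+(c-a)*(.5755-a[0])/(c[0]-a[0]),np.arctan2(*(a-c)[1::-1]))
# mark from w1,w0 (1.5x px)
for f,pts in(('w1',((751,0),(723,310))),('w0',((667,46),(568,348)))):
    k=load(f);A,B=[px2w(k,(u+.5)/1.5-.5,(v+.5)/1.5-.5,0) for u,v in pts];print(f,A,B)
delta([.5757,-.1005,.206],.03)
E
```

```text
bar [ 0.6334 -0.0965  0.042 ]
bar [ 0.5345 -0.1001  0.042 ]
barend [ 0.643  -0.0959  0.042 ]
mark [0.6773 0.0078 0.    ]
mark [0.5377 0.0026 0.    ]
edge [ 0.6744 -0.1381  0.062 ]
edge [ 0.5619 -0.1448  0.062 ]
mark at .5755 [0.5755     0.00401782 0.        ] yaw 0.03726682004088807
bar [ 0.5755     -0.09860719  0.042     ] 0.03572830211255039
w1 [0.68312352 0.00705588 0.        ] [ 0.4375356  -0.00309975  0.        ]
w0 [0.77173513 0.0114215  0.        ] [ 0.40347857 -0.01009955  0.        ]
tcp [ 0.5754 -0.1019  0.3412] yaw 0.0329 tilt [-3.e-04 -4.e-04 -1.e+00] cm [ 0.04 -0.14 13.52] F [0.6 0.2 0.6] w 0.0401 g 0.0 t 16.6
spin [np.float64(0.0029), np.float64(3.1445)]
```

Emit:
{"name": "move_arm", "arguments": {"steps": [{"dx": 0, "dy": -0.3, "dz": 3.0, "spin": 0}, {"dx": 0, "dy": 0, "dz": 3.0, "spin": 0}, {"dx": 0, "dy": 0, "dz": 2.5, "spin": 0}, {"dx": 0, "dy": 0, "dz": 1.5, "spin": 0}, {"dx": 0, "dy": 0, "dz": 1.5, "spin": 0}, {"dx": 0, "dy": 0, "dz": 1.5, "spin": 0}, {"dx": 0, "dy": 0, "dz": 0.5, "spin": 0}, {"dx": 0, "dy": 0, "dz": 0, "spin": 0}, {"dx": 0, "dy": 0, "dz": 0, "spin": 0}]}}

```text
time: 17.45
ee_pos: [0.576, -0.0982, 0.2064]
eef_rot: [1.0, 0.017, 0.0, 0.0]
ft_force: [0.1, 0.2, -0.1]
width: 0.0398
grip_force: 0.0
```

```bash
python3 - <<'E'
from h import *
delta([.5757,-.0986,.206],.036)
E
```

```text
tcp [ 0.576  -0.0982  0.2064] yaw 0.0339 tilt [ 9.e-04 -2.e-04 -1.e+00] cm [-0.03  0.04  0.04] F [ 0.1  0.2 -0.1] w 0.0398 g 0.0 t 17.4
spin [np.float64(-0.0021), np.float64(3.1394)]
```

Emit:
{"name": "move_arm", "arguments": {"steps": [{"dx": 0, "dy": 0, "dz": 0, "spin": 0}, {"dx": 0, "dy": 0, "dz": 0, "spin": 0}, {"dx": 0, "dy": 0, "dz": 0, "spin": 0}, {"dx": 0, "dy": 0, "dz": 0, "spin": 0}, {"dx": 0, "dy": 0, "dz": 0, "spin": 0}, {"dx": 0, "dy": 0, "dz": 0, "spin": 0}], "claw": 0, "squeeze": 45}}

```text
time: 18.05
ee_pos: [0.5757, -0.0992, 0.2059]
eef_rot: [1.0, 0.016, 0.0, 0.001]
ft_force: [-0.6, -5.2, 1.7]
width: 0.0104
grip_force: 45.0
```

```bash
python3 - <<'E'
from h import *
delta([.5757,-.0986,.206],.036)
E
```

```text
tcp [ 0.5757 -0.0992  0.2059] yaw 0.0330 tilt [ 3.0e-04 -1.4e-03 -1.0e+00] cm [-0.   -0.06 -0.01] F [-0.6 -5.2  1.7] w 0.0104 g 45.0 t 18.1
spin [np.float64(-0.003), np.float64(3.1386)]
```

Emit:
{"name": "move_arm", "arguments": {"steps": [{"dx": 0, "dy": -0.3, "dz": 0, "spin": 0}, {"dx": 0, "dy": -0.4, "dz": 0, "spin": 0}, {"dx": 0, "dy": -0.4, "dz": 0, "spin": 0}, {"dx": 0, "dy": -0.4, "dz": 0, "spin": 0}]}}

```text
time: 18.45
ee_pos: [0.5752, -0.0845, 0.2059]
eef_rot: [1.0, 0.016, 0.0, 0.001]
ft_force: [-0.4, -6.9, 2.4]
width: 0.0106
grip_force: 45.0
```

Emit:
{"name": "move_arm", "arguments": {"steps": [{"dx": 0, "dy": -0.5, "dz": 0, "spin": 0}, {"dx": 0, "dy": -0.6, "dz": 0, "spin": 0}, {"dx": 0, "dy": -0.6, "dz": 0, "spin": 0}, {"dx": 0, "dy": -0.6, "dz": 0, "spin": 0}, {"dx": 0, "dy": -0.6, "dz": 0, "spin": 0}, {"dx": 0, "dy": -0.6, "dz": 0, "spin": 0}, {"dx": 0, "dy": -0.6, "dz": 0, "spin": 0}, {"dx": 0, "dy": -0.6, "dz": 0, "spin": 0}, {"dx": 0, "dy": -0.6, "dz": 0, "spin": 0}, {"dx": 0, "dy": -0.6, "dz": 0, "spin": 0}, {"dx": 0, "dy": -0.6, "dz": 0, "spin": 0}, {"dx": 0, "dy": -0.5, "dz": 0, "spin": 0}]}}

```text
time: 19.65
ee_pos: [0.5726, -0.0148, 0.2059]
eef_rot: [1.0, 0.016, -0.001, 0.002]
ft_force: [-2.4, -9.7, 5.7]
width: 0.0107
grip_force: 45.0
```

Emit:
{"name": "move_arm", "arguments": {"steps": [{"dx": 0, "dy": -0.6, "dz": 0, "spin": 0}, {"dx": 0, "dy": -0.6, "dz": 0, "spin": 0}, {"dx": 0, "dy": -0.6, "dz": 0, "spin": 0}, {"dx": 0, "dy": -0.6, "dz": 0, "spin": 0}, {"dx": 0, "dy": -0.6, "dz": 0, "spin": 0}, {"dx": 0, "dy": -0.6, "dz": 0, "spin": 0}, {"dx": 0, "dy": -0.5, "dz": 0, "spin": 0}, {"dx": 0, "dy": -0.4, "dz": 0, "spin": 0}, {"dx": 0, "dy": -0.3, "dz": 0, "spin": 0}, {"dx": 0, "dy": -0.2, "dz": 0, "spin": 0}, {"dx": 0, "dy": 0, "dz": 0, "spin": 0}]}}

```text
time: 20.75
ee_pos: [0.5708, 0.0352, 0.2058]
eef_rot: [1.0, 0.016, -0.001, 0.002]
ft_force: [-5.2, -9.1, 7.7]
width: 0.011
grip_force: 45.0
```

```bash
python3 - <<'E'
from h import *
delta([.5704,.0482,.206],.036)
print(telemetry.read_state()['joint_positions'].round(2))
E
```

```text
tcp [0.5708 0.0352 0.2058] yaw 0.0324 tilt [-0.0018 -0.0032 -1.    ] cm [ 0.01 -1.3  -0.02] F [-5.2 -9.1  7.7] w 0.0110 g 45.0 t 20.8
spin [np.float64(-0.0036), np.float64(3.138)]
[ 0.49  0.54 -0.78  1.77  0.45  1.02 -2.  ]
```

Emit:
{"name": "move_arm", "arguments": {"steps": [{"dx": 0, "dy": -0.4, "dz": 0, "spin": 0}, {"dx": 0, "dy": -0.4, "dz": 0, "spin": 0}, {"dx": 0, "dy": -0.3, "dz": 0, "spin": 0}, {"dx": 0, "dy": -0.2, "dz": 0, "spin": 0}, {"dx": 0, "dy": 0, "dz": 0, "spin": 0}, {"dx": 0, "dy": 0, "dz": 0, "spin": 0}]}}

```text
time: 21.35
ee_pos: [0.5703, 0.0479, 0.2059]
eef_rot: [1.0, 0.016, -0.001, 0.002]
ft_force: [-5.5, -9.5, 8.5]
width: 0.0108
grip_force: 45.0
```

```bash
python3 - <<'E'
from h import *
delta([.5704,.0482,.206],.036)
t0=load('t0'); c=shot('top','t2'); shot('scene','s2'); t2=load('t2')
# profile along y in the top image: mark (before, at x) and rail front-top edge (now)
def prof(k,x,ys,z):
    P=np.array([w2px(k,[x,y,z]) for y in ys],np.float32)
    g=cv2.cvtColor(k['img'],cv2.COLOR_RGB2GRAY)
    return cv2.remap(g,P[:,0].copy(),P[:,1].copy(),cv2.INTER_LINEAR).ravel()
ys=np.arange(-.03,.04,.002)
for x in(.40,.44,.48,.65,.70,.74):
    p=prof(t0,x,ys,0).astype(int); i=p<np.median(p)-12; print(x,'mark y',ys[i].mean().round(4), i.sum(), 'pred',round(.004+(x-.5755)*.037,4))
for x in(.45,.49,.66,.70):
    print(x,list(zip((ys*1000).round().astype(int).tolist(),prof(t2,x,ys,.062).tolist()))[::2])
print('px', w2px(t2,[.45,0,.0]))
E
```

```text
tcp [0.5703 0.0479 0.2059] yaw 0.0322 tilt [-0.002  -0.0036 -1.    ] cm [ 0.01 -0.03 -0.01] F [-5.5 -9.5  8.5] w 0.0108 g 45.0 t 21.4
spin [np.float64(-0.0038), np.float64(3.1378)]
0.4 mark y -0.005 8 pred -0.0025
0.44 mark y -0.002 7 pred -0.001
0.48 mark y -0.002 7 pred 0.0005
0.65 mark y 0.005 8 pred 0.0068
0.7 mark y 0.007 8 pred 0.0086
0.74 mark y 0.009 8 pred 0.0101
0.45 [(-30, 74), (-26, 71), (-22, 68), (-18, 64), (-14, 61), (-10, 55), (-6, 52), (-2, 43), (2, 39), (6, 49), (10, 56), (14, 57), (18, 57), (22, 56), (26, 57), (30, 61), (34, 81), (38, 93)]
0.49 [(-30, 84), (-26, 83), (-22, 82), (-18, 80), (-14, 78), (-10, 75), (-6, 74), (-2, 71), (2, 69), (6, 65), (10, 61), (14, 56), (18, 52), (22, 55), (26, 59), (30, 60), (34, 61), (38, 60)]
0.66 [(-30, 94), (-26, 71), (-22, 88), (-18, 94), (-14, 87), (-10, 82), (-6, 81), (-2, 83), (2, 84), (6, 87), (10, 87), (14, 89), (18, 89), (22, 90), (26, 91), (30, 91), (34, 92), (38, 91)]
0.7 [(-30, 101), (-26, 100), (-22, 96), (-18, 97), (-14, 96), (-10, 94), (-6, 74), (-2, 74), (2, 91), (6, 93), (10, 85), (14, 65), (18, 66), (22, 93), (26, 105), (30, 104), (34, 103), (38, 103)]
px [263.64387873 229.90158436]
```

Emit:
{"name": "move_arm", "arguments": {"steps": [{"dx": 0, "dy": -0.12, "dz": 0, "spin": 0}, {"dx": 0, "dy": 0, "dz": 0, "spin": 0}, {"dx": 0, "dy": 0, "dz": 0, "spin": 0}, {"dx": 0, "dy": 0, "dz": 0, "spin": 0}, {"dx": 0, "dy": 0, "dz": 0, "spin": 0}, {"dx": 0, "dy": 0, "dz": 0, "spin": 0}, {"dx": 0, "dy": 0, "dz": 0, "spin": 0}, {"dx": 0, "dy": 0, "dz": 0, "spin": 0}]}}

```text
time: 22.25
ee_pos: [0.5703, 0.0489, 0.2058]
eef_rot: [1.0, 0.016, -0.001, 0.002]
ft_force: [-5.4, -8.8, 8.8]
width: 0.0107
grip_force: 45.0
```

```bash
python3 - <<'E'
from h import *
delta([.5704,.0492,.206],.036)
c=shot('wrist','w6'); k=load('w6'); g=cv2.cvtColor(k['img'],cv2.COLOR_RGB2GRAY)
print('mark px',w2px(k,[.70,.0065,0]),w2px(k,[.745,.0085,0]),'edge px',w2px(k,[.70,.009,.062]))
s=load('s2');gs=k['img']
S=cv2.cvtColor(s['img'],cv2.COLOR_RGB2GRAY)
# scene: along y, at shelf beyond the rail's far end (mark) and at the rail's foot (z=.008)
def prof(x,z,ys):
    P=np.array([w2px(s,[x,y,z]) for y in ys],np.float32);return cv2.remap(S,P[:,0].copy(),P[:,1].copy(),cv2.INTER_LINEAR).ravel().tolist()
ys=np.arange(-.03,.05,.004);print((ys*1000).astype(int).tolist())
for x,z in((.40,0),(.75,0),(.45,.008),(.48,.008),(.68,.008),(.45,.062),(.68,.062)):print(x,z,prof(x,z,ys))
E
```

```text
tcp [0.5703 0.0489 0.2058] yaw 0.0320 tilt [-0.0021 -0.0038 -1.    ] cm [ 0.01 -0.03 -0.02] F [-5.4 -8.8  8.8] w 0.0107 g 45.0 t 22.2
spin [np.float64(-0.004), np.float64(3.1376)]
mark px [330.20484018  21.49142335] [334.65380888 -66.43420551] edge px [368.67925532 -38.94060992]
[-30, -26, -22, -18, -13, -9, -5, -1, 2, 6, 10, 13, 18, 22, 26, 30, 34, 38, 42, 46]
0.4 0 [80, 80, 79, 81, 76, 63, 46, 49, 82, 128, 137, 134, 131, 132, 132, 133, 133, 132, 133, 133]
0.75 0 [144, 144, 145, 144, 144, 143, 144, 149, 127, 94, 69, 72, 134, 145, 145, 143, 142, 141, 141, 142]
0.45 0.008 [87, 87, 87, 85, 82, 80, 82, 71, 57, 46, 41, 67, 80, 84, 80, 74, 103, 135, 142, 139]
0.48 0.008 [85, 87, 88, 85, 80, 74, 80, 74, 59, 48, 45, 59, 76, 80, 78, 76, 76, 78, 78, 76]
0.68 0.008 [92, 94, 94, 92, 91, 92, 93, 89, 88, 81, 65, 51, 61, 98, 127, 137, 135, 135, 133, 133]
0.45 0.062 [64, 81, 84, 80, 83, 84, 85, 87, 88, 89, 90, 89, 89, 88, 87, 88, 88, 86, 82, 79]
0.68 0.062 [139, 139, 133, 134, 132, 134, 140, 143, 146, 134, 111, 88, 89, 89, 91, 93, 93, 92, 91, 93]
```

```bash
python3 -c "
from bench import job
print(job.close_job())"
```

```text
the job is handed in; nothing more can be done
None
```

I handed the job in at about 22 s on the robot's clock. The key is home in the lock and turned to its stop. The tray is drawn out about 148 mm, its face within about 1 mm of the strip's centre by the scene camera, and the arm is still gripping the handle. I had no pictures left to check the iron and spatula after the pull.

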